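Draw the bench magnifier out to its set mark and hold it there

ROBOT

A 7-joint arm with a two-finger parallel gripper is mounted at the origin on a cart in front of the work surface, level with it; the furniture and walls round the work are solid. World frame = base frame: x ahead of the robot, y to its left, z up, the work surface at z = 0. Lengths are in mm, angles in rad, forces in N, time in s.
With the tool pointing down it reaches from about 425 to 1025 mm from the base axis. Payload 9.4 kg.
Tool frame: the origin (TCP) lies midway between the tips of the shut fingers; the grasp point (between the pads) lies 19 mm behind it; z points along the fingers, y is the direction in which the jaws open and shut (so a half turn about z gives the same grasp; the last joint's range is limited). The gripper opens to 85 mm and grips with 20 to 120 N. Pads are 22 mm wide; open, the fingers measure 114 mm over their backs; the gripper's body (76 mm by 85 mm) begins 54 mm behind the grasp point. The pads swing forward as they close: fully open they stand 13 mm farther back than shut.
Start: joints at [1.13, 0.599, -0.003, 1.599, 0.002, 0.943, -0.08], TCP at [257.966, -677.553, 231.275] pointing down, gripper open.
Joint ranges: [-2.57, 2.57], [-0.35, 1.97], [-1.29, 1.29], [0.11, 2.56], [-1.05, 4.19], [0.11, 1.86], [-2.63, 2.63]. Speed limits (rad/s): [2.22, 2.22, 3.01, 3.01, 3.14, 3.14, 3.14].

INTERFACE

Orientations are given as [roll, pitch, yaw] about the fixed x, y, z axes, in that order (R = Rz(yaw) Ry(pitch) Rx(roll)).
In Python, from bench import arm, viewer, job gives the robot as it stands.
- The arm moves only by the tool step_arm, never from a script. Its argument "targets" is a list of rows, each a list of 2 entries, a list of its own where there are three numbers: the shift along the world's x, y, z in cm, then the turn about the world's z in degrees. In form: [[[x, y, z], twist], ...]. A call has exactly 8 rows; each row shifts and turns the commanded pose from where the row before left it; what a row does not reach is not made up. A row lasts 1/8 s, in which the tool goes at most 62.5 mm and 10.7 degrees, less where a joint would pass 70% of its speed; a pose out of reach is approached as far as the arm can. A call is refused whole if a number of a shift passes 6.25 or a number of a turn 10.7, either way. A call with a gripper value outside its range is refused whole. "jaw" is the gripper command: -1 is fully open, 1 is shut, values between are in proportion, set as the call begins (left out, the last holds). The fingers move at their own pace and stop on an object; the grip force is fixed at half the most. Time passes only in rows, so rows that do not move let the fingers close, or fill a call up. It gives the time, the measured TCP pose, the force and the opening at its end, in the units of the state.
- arm.read_state(): the state, without advancing time (a new reading comes with each control period).
- viewer.grab_frame(name): name is "side" or "top" or "wrist"; returns a dict with "image" (384x512x3 uint8, red, green, blue), "depth" (384x512 float32, mm along the optical axis (not along the pixel's ray), 0 where there is no reading), "fx", "fy", "cx", "cy" (pixels), "xyz" and "orientation" of the camera in the world. Camera axes: x right, y up, looking along -z (the intrinsics and any distortion apply to the point x, -y, -z); pixel columns grow to the right and rows downward; lengths in mm; the calibration is good to about 2 mm. A picture is of the moment at which its call begins.
- job.close_job(): hands the job in, once; it reports no verdict.
The state is a dict: "time_s": time; "joint_positions": joint angles; "qd": joint speeds; "tau": joint torques, N m; "tool_pos": TCP position; "tool_rot": TCP orientation; "wrist_force": force on the tool from outside, world axes, zero at the start; "moment": the same for the moment, N m; "width": finger opening in mm.
Only numpy, scipy, OpenCV 4.12 (cv2) and the standard library are available. Lean on these libraries where they do the work, as an engineer would, in place of code of your own. Each camera call takes 0.05 s, during which the arm holds its last target. There are 200 camera calls.

TASK

Bring the bench magnifier over the amber vial on its specimen stage: squeeze the blue lock button on the side of its grip to release the telescoping arm, then draw the arm out until the white pointer on the lens stands level with the red mark that stands up from the stage. A spring pulls the arm back as soon as it is let go, so finish while still holding the grip squeezed, with the lens still at the mark. Leave the vial and the other things on the table as they stand.

Things in the scene. Friction and masses are not known exactly. Their poses are not given: they have to be found in the camera images.
- lens_stand: fixed magnifier stand: grey base plate 420 mm long, 10 mm thick, column at the back, white sleeve 30 x 30 mm with axis 132 mm above the table. Origin on the table; the arm draws out along the stand's own -x (roughly toward the robot); +y: the side of the scale strip (ticks every 10 mm), -y: of the lock button. Sleeve's mouth (37 x 37 mm) at x = -20 mm, sleeve behind it
- lens_arm (a joint): how far the telescoping arm is drawn out, m: 0 = home (locked there by a pin), 0.115 = its stop. A spring pulls it back home with 3 N at home to 4.4 N at the stop; it slides with little friction and has no play sideways
- grip (a point): where to take the arm: centre of the grey ribbed grip, 40 mm long along the arm, 28 wide along the stand's y, 42 high, centred 132 mm above the table; moves with the arm. With the blue lock button, which stands out on its -y side, it is 37 mm across, squeezed 31; this point lies midway between the finger faces when squeezed. At home the grip's end is 15 mm from the sleeve's mouth
- button_face (a point): centre of the outer face of the blue lock button, a paddle 28 mm long and 28 mm high on the grip's -y side; it travels with the grip and is squeezed toward the stand's +y
- lock_button (a joint): how far the lock button is squeezed in, m: 0 = out (5 N), 0.006 = fully in (9 N). The pin lets the arm go from 0.004 on; out, the arm cannot leave home. Taking the grip between two fingers across the stand's y with 20 N or more squeezes it fully
- lens_pointer (a point): tip of the white pointer on the lens frame (black ring of 68 mm diameter, 12 mm high, 90 mm beyond the grip), 58 mm to the stand's +y side of the arm's axis and at its height; moves with the arm
- set_mark (a point): tip of the red flag on a thin post (3 mm radius) on the specimen stage beside the scale, 62 mm to the stand's +y side of the arm's axis, at the pointer's height. The pointer is to stand level with it along the stand's x; 4 mm then remain between the tips across. Lies 50 to 105 mm beyond the pointer's home
- lens_stage: specimen stage: black disc of 56 mm diameter with a low lip, clamped to the stand's base plate at a different place along the scale each time, below the arm's axis; carries the red flag post on its +y side. Origin under the disc's centre, axes as the stand's
- vial_amber: amber vial with a red cap, 25 mm diameter, 60 mm high, standing loose on the stage, its top 76 mm above the table; the lens passes over it. Origin under its centre
- vial_white: white vial with a red band, 27 mm diameter, 70 mm high, standing on the table to the right. Origin under its centre
- bottle_green: white bottle with a green band and grey cap, 33 mm diameter, 83 mm high, standing on the table to the right. Origin under its centre
- roll_of_tape: roll of beige tape, 60 mm diameter, 18 mm high, lying at the back left. Origin under its centre
- grey_slide_box: grey slide box 78 x 100 x 32 mm lying at the back left. Origin under its centre

How it is judged:
By the outcome, as a careful person would: the job done as asked, in the order asked, and still so for the second after the job is handed in, while the arm keeps its last pose, push and grip.
It also fails if it takes over 40 s, if anything falls off the work surface, if the arm or the gripper's body presses on something with over 40 N, if the wrist force passes 120 N, or if a joint passes its speed limit or range.

## Working session

There is one attempt and no reset: what is moved stays moved. The work goes in short steps, Python scripts to look and compute and a tool call to move; the robot and the scene stay as the last step left them, time stands still between calls to the robot, and variables do not carry over. Pictures are saved under pics/ and viewed, about 8 in all and at most 12, crops included, and the job is handed in when it is done.

Besides the shell and the picture viewer there is one more tool, called after "Call:" by a JSON object that holds its "api" and its "payload", one argument or row to a line. step_arm: Moves the arm, as the interface text tells. Its arguments: {"type":"object","properties":{"targets":{"type":"array"},"jaw":{"type":"number"}},"required":["targets"]}

```bash
mkdir -p pics; cat > h.py <<'E'
import numpy as np, cv2
from scipy.spatial.transform import Rotation as Ro
from bench import arm, viewer, job
def grab(n,save=None):
    f=viewer.grab_frame(n)
    if save: cv2.imwrite('pics/'+save,f['image'][:,:,::-1])
    return f
def rot(f):
    o=np.array(f['orientation']); return o if o.shape==(3,3) else Ro.from_euler('xyz',o).as_matrix()
def pts(f):
    d=f['depth']; v,u=np.mgrid[:d.shape[0],:d.shape[1]]
    c=np.stack([(u-f['cx'])/f['fx']*d,-(v-f['cy'])/f['fy']*d,-d],-1)
    return c@rot(f).T+np.array(f['xyz'])
def ray(f,u,v,z):
    r=rot(f)@np.array([(u-f['cx'])/f['fx'],-(v-f['cy'])/f['fy'],-1]); o=np.array(f['xyz'])
    return o+r*(z-o[2])/r[2]
E
python3 - <<'E'
from h import *
s=arm.read_state(); print(s['time_s'],s['tool_pos'],s['tool_rot'],s['width'])
a=grab('top','top0.png'); b=grab('side','side0.png')
for f in(a,b): print({k:f[k] for k in f if k not in('image','depth')})
cv2.imwrite('pics/both0.png',cv2.resize(np.vstack([a['image'],b['image']])[:,:,::-1],(400,600)) )
E
```

```text
0.0 [ 257.79326268 -677.11078252  230.40137223] [-3.14000672e+00  1.50894341e-04  3.63837596e-01] 85.43532524584633
{'fx': 368.8136022256883, 'fy': 368.8136022256883, 'cx': 256.67760891959443, 'cy': 202.1167815524442, 'xyz': array([ 339.0309488 , -219.22527085, 1188.57724154]), 'orientation': array([ 0.19695552,  0.01854295, -1.56562272])}
{'fx': 410.00627368355174, 'fy': 410.00627368355174, 'cx': 256.1415461706838, 'cy': 191.2463603716685, 'xyz': array([  262.38296237, -1235.12798659,   744.30120906]), 'orientation': array([ 1.01310308,  0.00708194, -0.26443985])}
```

View pics/top0.png

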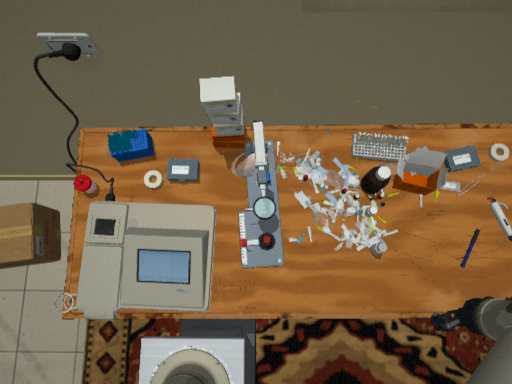

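View pics/side0.png

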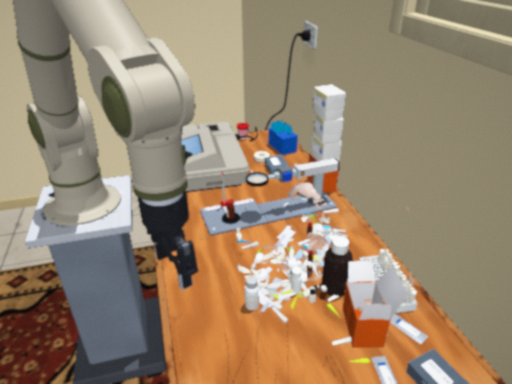

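The top view shows the stand at columns 240–283, rows 120–268: sleeve at about (259,145), lens ring at (264,208), amber vial at (267,241) and flag near (243,243). Next I measure with depth and a zoomed crop.

```bash
python3 - <<'E'
from h import *
f=grab('top'); P=pts(f); im=f['image']; 
c=im[110:275,215:300][:,:,::-1]
cv2.imwrite('pics/c1.png',cv2.resize(c,None,fx=3.6,fy=3.6,interpolation=cv2.INTER_CUBIC))
h=cv2.cvtColor(im,cv2.COLOR_RGB2HSV); H,S,V=[h[...,i].astype(int) for i in range(3)]
v,u=np.mgrid[:384,:512]; box=(u>230)&(u<290)&(v>118)&(v<272)
def rep(n,m):
    m=m&box; q=P[m]; 
    if len(q)==0: print(n,0); return
    print(n,m.sum(),'uv',u[m].mean().round(1),v[m].mean().round(1),u[m].min(),u[m].max(),v[m].min(),v[m].max(),'med',np.median(q,0).round(1))
rep('blue',(H>100)&(H<130)&(S>130)&(V>60))
red=((H<8)|(H>172))&(S>150)&(V>80)
rep('redcap',red&(u>255)); rep('redflag',red&(u<255))
arm_=(P[...,2]>118)&(P[...,2]<160); rep('armheight',arm_)
sl=arm_&(V>180)&(S<50); rep('white',sl)
for r in range(120,275,4):
    m=(arm_&box)[r]; 
    if m.any(): uu=u[r][m]; q=P[r][m]; print(r,uu.min(),uu.max(),q[:,0].mean().round(0),q[:,1].min().round(0),q[:,1].max().round(0),q[:,2].mean().round(0))
E
```

```text
blue 32 uv 268.0 177.2 267 269 172 182 med [ 621.8 -231.5  143.7]
redcap 42 uv 266.3 239.0 263 270 236 242 med [ 447.9 -226.2   74.5]
redflag 35 uv 243.0 242.7 240 246 239 245 med [ 439.8 -156.9   24.1]
armheight 1246 uv 260.1 173.6 231 275 119 240 med [ 627.  -210.7  142.5]
white 605 uv 260.2 164.7 248 273 122 215 med [ 688.1 -207.8  144. ]
124 253 262 787.0 -214.0 -186.0 145.0
128 243 262 774.0 -214.0 -157.0 146.0
132 231 263 765.0 -217.0 -119.0 138.0
136 254 263 749.0 -217.0 -190.0 146.0
140 254 263 736.0 -217.0 -190.0 145.0
144 254 264 724.0 -220.0 -190.0 145.0
148 255 264 711.0 -220.0 -193.0 144.0
152 255 264 699.0 -220.0 -193.0 145.0
156 255 264 686.0 -220.0 -193.0 145.0
160 256 265 674.0 -223.0 -196.0 145.0
164 255 266 661.0 -226.0 -193.0 149.0
168 255 263 653.0 -217.0 -193.0 135.0
172 257 266 635.0 -226.0 -199.0 151.0
176 257 269 624.0 -234.0 -199.0 150.0
180 257 269 612.0 -234.0 -199.0 150.0
184 258 266 602.0 -226.0 -202.0 140.0
188 260 265 590.0 -223.0 -208.0 140.0
192 261 264 579.0 -220.0 -211.0 136.0
196 261 265 568.0 -223.0 -211.0 134.0
200 256 272 556.0 -243.0 -197.0 133.0
204 253 274 544.0 -249.0 -188.0 133.0
208 253 275 532.0 -252.0 -188.0 134.0
212 254 274 520.0 -249.0 -191.0 133.0
216 256 272 508.0 -243.0 -197.0 135.0
240 241 242 439.0 -157.0 -154.0 132.0
```

View pics/c1.png

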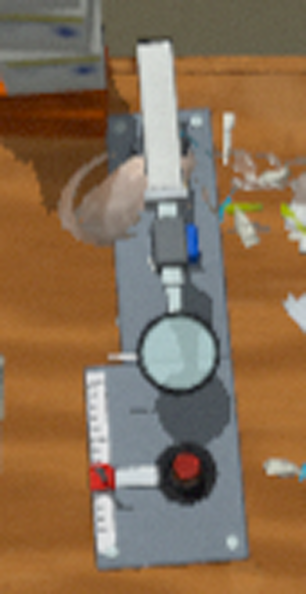

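Call:
{"api": "step_arm", "payload": {
  "targets": [
    [[2.2,2.8,0.4],-2],
    [[2.2,2.8,0.4],-2],
    [[2.2,2.8,0.4],-2],
    [[2.2,2.8,0.4],-2],
    [[2.2,2.8,0.4],-2],
    [[2.2,2.8,0],-2],
    [[2.2,2.8,0],-2],
    [[2.2,2.8,0],-2.2]
  ],
  "jaw": -1
}}

```text
time_s: 1.15
tool_pos: [434.5, -452.5, 251.1]
tool_rot: [-3.141, 0.0, 0.08]
wrist_force: [-0.0, 0.1, 0.2]
width: 85.8
```

Call:
{"api": "step_arm", "payload": {
  "targets": [
    [[2.2,2.8,0],0],
    [[2.2,2.8,0],0],
    [[2.2,2.8,0],0],
    [[2.2,2.8,0],0],
    [[2.2,2.8,0],0],
    [[2.2,2.8,0],0],
    [[2.2,2.8,0],0],
    [[0,0,0],0]
  ]
}}

```text
time_s: 2.15
tool_pos: [589.9, -254.1, 250.8]
tool_rot: [-3.14, -0.0, 0.086]
wrist_force: [0.1, 0.1, -0.1]
width: 85.3
```

```bash
python3 - <<'E'
from h import *
s=arm.read_state(); print(s['time_s'],s['tool_pos'],s['tool_rot'],s['width'],s['wrist_force'])
f=grab('wrist','w1.png'); print({k:f[k] for k in f if k not in('image','depth')})
a=grab('top'); 
for u,v in((245,208.9),(243.3,242.5),(241.5,240)): print(ray(a,u,v,132))
E
```

```text
2.15 [ 589.86027488 -254.07336831  250.84863665] [-3.14004415e+00 -4.07069915e-04  8.61484840e-02] 85.2695912625434 [ 0.111094    0.07309928 -0.08247558]
{'fx': 277.6198688931558, 'fy': 277.6198688931558, 'cx': 257.16864049273687, 'cy': 193.02042349656884, 'xyz': array([ 656.28303792, -248.82723076,  393.72111054]), 'orientation': array([-0.26650198,  0.00224854, -1.48480924])}
[ 529.59718576 -164.6235457   132.        ]
[ 431.91664005 -160.86666904  132.        ]
[ 439.04633465 -155.61707326  132.        ]
```

View pics/w1.png

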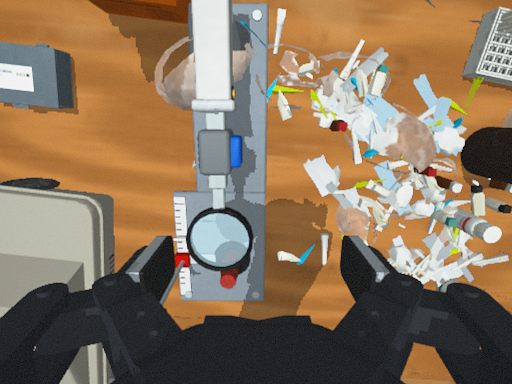

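The wrist view shows the grip at columns 198–231, rows 129–174, the blue button at (236,151), the lens at (219,239), the flag at (182,261) and the vial cap at (229,280). Nothing obstructs the grip.

```bash
python3 - <<'E'
from h import *
f=grab('wrist'); im=f['image']; P=pts(f); h=cv2.cvtColor(im,cv2.COLOR_RGB2HSV); H,S,V=[h[...,i].astype(int) for i in range(3)]
v,u=np.mgrid[:384,:512]
m=(P[...,2]>120)&(P[...,2]<165)&(u>175)&(u<260)&(v<280)
C=[]
for r in list(range(30,270,6)):
    k=m[r]; 
    if k.any(): 
        a,b=u[r][k].min(),u[r][k].max(); z=np.median(P[r][k][:,2]); l=ray(f,a-.5,r,z); q=ray(f,b+.5,r,z); print(r,a,b,z.round(),l[:2].round(1),q[1].round(1),'mid',((l+q)/2)[1].round(1))
        if r<96: C.append([l[0],(l[1]+q[1])/2])
p=np.polyfit(*np.array(C).T,1); print('axis',p, np.polyval(p,620))
b=(H>100)&(H<130)&(S>130)&(u>220)&(u<250)&(v<200); print('blue',u[b].min(),u[b].max(),v[b].min(),v[b].max(),np.median(P[b],0))
g=m&(P[...,2]>148)&(v>118)&(v<190); print('griptop',u[g].min(),u[g].max(),v[g].min(),v[g].max(),P[g].mean(0), P[g].min(0),P[g].max(0))
red=((H<8)|(H>172))&(S>150)&(u>165)&(u<195)&(v>245)&(v<275); print('flag',u[red].mean(),v[red].mean(),np.median(P[red],0),P[red].max(0))
e=v[:,0]
cv2.imwrite('pics/c2.png',cv2.resize(im[195:300,160:260][:,:,::-1],None,fx=5.5,fy=5.5,interpolation=cv2.INTER_CUBIC))
E
```

```text
30 188 227 147.0 [ 716.1 -191.7] -223.3 mid -207.5
36 188 227 147.0 [ 711.7 -191.8] -223.6 mid -207.7
42 188 227 147.0 [ 707.4 -191.8] -223.8 mid -207.8
48 189 227 147.0 [ 703.2 -192.7] -224.0 mid -208.3
54 189 228 147.0 [ 698.7 -192.8] -225.1 mid -208.9
60 190 228 147.0 [ 694.3 -193.7] -225.3 mid -209.5
66 190 228 147.0 [ 689.8 -193.8] -225.6 mid -209.7
72 190 228 147.0 [ 685.2 -193.8] -225.8 mid -209.8
78 191 228 147.0 [ 680.7 -194.8] -226.1 mid -210.4
84 191 229 147.0 [ 676.1 -194.8] -227.1 mid -211.0
90 191 230 147.0 [ 671.3 -194.9] -228.2 mid -211.6
96 192 229 147.0 [ 666.6 -195.8] -227.7 mid -211.7
102 187 232 151.0 [ 661.4 -192.6] -230.8 mid -211.7
108 189 232 149.0 [ 656.8 -193.9] -230.9 mid -212.4
114 201 221 141.0 [ 652.7 -202.5] -220.9 mid -211.7
120 202 222 141.0 [ 647.6 -203.5] -222.0 mid -212.7
126 202 224 140.0 [ 642.5 -203.6] -224.0 mid -213.8
132 194 229 153.0 [ 637.6 -199.5] -229.9 mid -214.7
138 194 238 153.0 [ 632.5 -199.5] -237.8 mid -218.6
144 194 238 153.0 [ 627.4 -199.5] -238.1 mid -218.8
150 194 238 153.0 [ 622.3 -199.6] -238.4 mid -219.0
156 195 238 153.0 [ 
[... 677 characters left out ...]
34.6 -186.4] -253.8 mid -220.1
240 183 249 135.0 [ 528.  -186.5] -254.3 mid -220.4
246 184 249 135.0 [ 521.3 -187.5] -254.8 mid -221.2
252 187 246 135.0 [ 514.9 -190.7] -252.2 mid -221.5
258 191 242 135.0 [ 508.4 -195. ] -248.6 mid -221.8
264 199 235 137.0 [ 503.2 -203.7] -241.8 mid -222.8
axis [ 9.16101392e-02 -2.72877645e+02] -216.07935852309748
blue 226 238 132 164 [ 625.92835555 -231.76898914  146.00516025]
griptop 194 228 127 172 [ 623.83795643 -214.06514043  152.91975833] [ 602.77010081 -228.3311476   148.1206736 ] [ 643.38412437 -198.8928895   155.54907997]
flag 180.52564102564102 256.8974358974359 [ 449.03697716 -158.35946086   25.2320444 ] [ 654.30572752 -144.94763765  393.77381151]
```

View pics/c2.png

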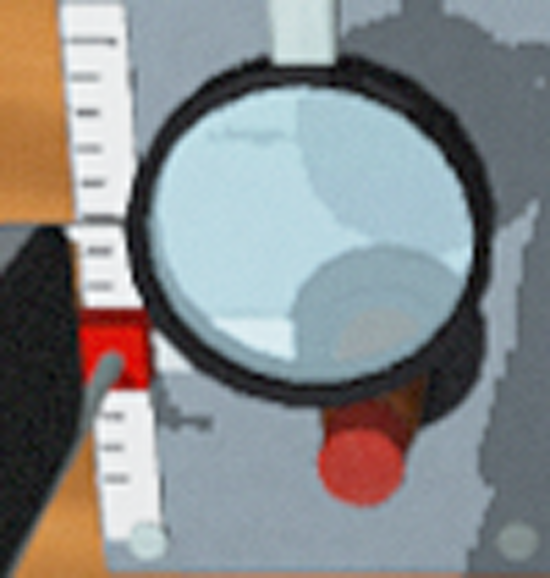

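Call:
{"api": "step_arm", "payload": {
  "targets": [
    [[1.1,1.4,0],0],
    [[1.1,1.4,0],0],
    [[1.2,1.4,0],0],
    [[0,0,-1.5],0],
    [[0,0,-1.5],0],
    [[0,0,-1],0],
    [[0,0,0],0],
    [[0,0,0],0]
  ],
  "jaw": -1
}}

```text
time_s: 3.3
tool_pos: [622.0, -216.0, 211.5]
tool_rot: [3.141, -0.0, 0.081]
wrist_force: [-0.2, 0.1, 0.1]
width: 85.5
```

```bash
python3 - <<'E'
from h import *
s=arm.read_state(); print(s['time_s'],s['tool_pos'],s['tool_rot'])
f=grab('wrist','w3.png'); P=pts(f); v,u=np.mgrid[:384,:512]; s=arm.read_state(); print(s['tool_pos'],s['tool_rot'])
g=(abs(P[...,2]-153)<3)&(abs(P[...,0]-622)<35)&(abs(P[...,1]+214)<25)
q=P[g]; print(g.sum(),q.min(0),q.max(0),np.percentile(q,[2,98],axis=0))
print(cv2.minAreaRect(q[:,:2].astype(np.float32)))
E
```

```text
3.3 [ 621.98702812 -215.99667589  211.47192997] [ 3.14139897e+00 -2.12741963e-04  8.05008379e-02]
[ 622.12800057 -215.93358147  211.68928595] [ 3.14127520e+00 -6.10903688e-04  8.06356281e-02]
1714 [ 603.23501206 -228.09714777  150.00077233] [ 643.43704963 -198.72062982  155.76319875] [[ 604.81193815 -226.47705602  150.51423132]
 [ 642.06338019 -200.16367784  154.56027707]]
((623.2935791015625, -213.33499145507812), (39.297969818115234, 27.44727897644043), 3.799708604812622)
```

View pics/w3.png

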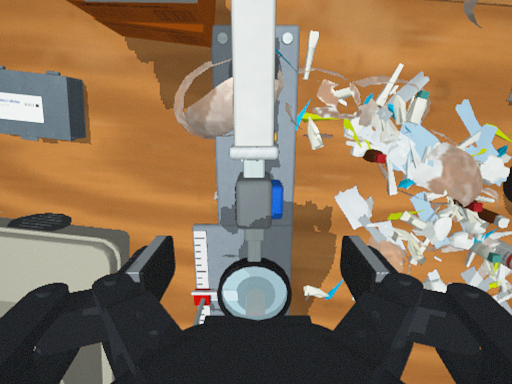

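The picture shows the grip at (254,201) and the blue button at (277,200), centred between the open fingers. The jaw axis lies across the arm, so I go down and close.

Call:
{"api": "step_arm", "payload": {
  "targets": [
    [[0.1,0.1,-2],0],
    [[0,0,-2],0],
    [[0,0,-2],0],
    [[0,0,-2],0],
    [[0,0,-1.5],0],
    [[0,0,-0.5],0],
    [[0,0,0],0],
    [[0,0,0],0]
  ]
}}

```text
time_s: 4.35
tool_pos: [623.4, -214.7, 112.0]
tool_rot: [3.141, -0.001, 0.081]
wrist_force: [-1.1, 0.1, 0.1]
width: 85.5
```

Call:
{"api": "step_arm", "payload": {
  "targets": [
    [[0,0,0],0],
    [[0,0,0],0],
    [[0,0,0],0],
    [[0,0,0],0],
    [[0,0,0],0],
    [[0,0,0],0],
    [[0,0,0],0],
    [[0,0,0],0]
  ],
  "jaw": 1
}}

```text
time_s: 5.35
tool_pos: [622.9, -213.8, 112.2]
tool_rot: [-3.14, -0.0, 0.079]
wrist_force: [-3.2, 4.8, 9.5]
width: 28.8
```

Opening reads 28.8 mm where 31 was expected, and z force is 9.5 N. I check the picture before pulling.

```bash
python3 - <<'E'
from h import *
f=grab('wrist'); a=grab('side')
x=cv2.resize(f['image'][110:310,160:350],(570,600)); 
cv2.imwrite('pics/w4.png',x[:,:,::-1])
cv2.imwrite('pics/s4.png',cv2.resize(a['image'][110:240,190:350],(800,650))[:600,:,::-1])
print(arm.read_state()['width'],arm.read_state()['wrist_force'])
E
```

```text
28.671907882505998 [-3.22601707  3.50858305  9.51576735]
```

View pics/w4.png

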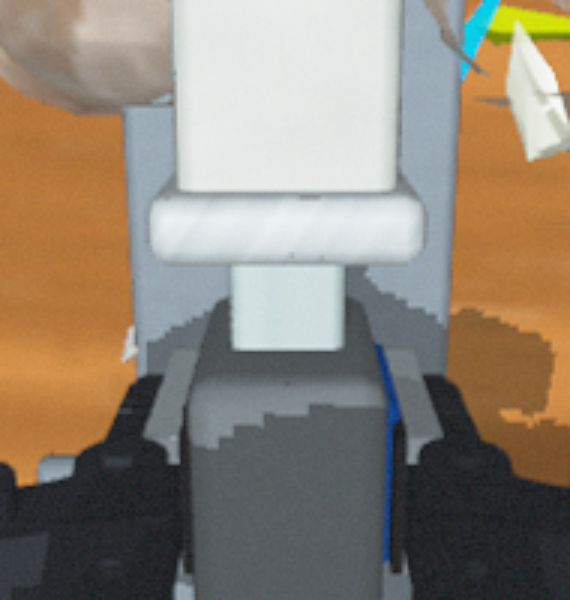

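View pics/s4.png

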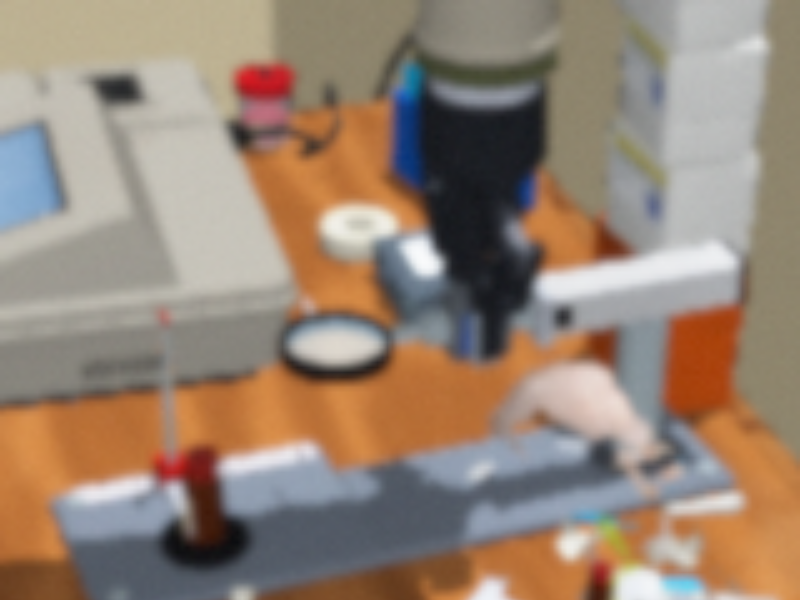

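The button is squeezed flush, with only a thin blue edge left between the pads. In the side view the flag tip is at about (223,173) full-frame, and the pointer is at about (251,171). I measure the mark from it.

```bash
python3 - <<'E'
from h import *
f=grab('side'); im=f['image'].astype(int); P=pts(f)
r=(im[...,0]-np.maximum(im[...,1],im[...,2])); s=r[165:182,214:232]; w=np.where(s>25,s,0)
v,u=np.mgrid[165:182,214:232]; U,V=(u*w).sum()/w.sum(),(v*w).sum()/w.sum(); print('flag',U,V,(w>0).sum(),ray(f,U,V,132)); print(np.argwhere(w>0)+[165,214])
print('ptr',ray(f,251,171,132),ray(f,250,171,132))
a=grab('top'); im=a['image'].astype(int); r=im[...,0]-np.maximum(im[...,1],im[...,2])
print(r[236:248,237:250]); print(a['depth'][236:248,237:250].astype(int))
print(P[170:177,218:228,2].astype(int))
E
```

```text
flag 222.21974522292993 172.89808917197453 8 [ 443.00625218 -156.46316726  132.        ]
[[172 221]
 [172 222]
 [172 223]
 [173 221]
 [173 222]
 [173 223]
 [174 222]
 [174 223]]
ptr [ 530.26140249 -168.96079537  132.        ] [ 527.31234792 -168.12187758  132.        ]
[[ 62  60  36  -6  -2  -1  -2  -1  -4 -18 -18 -19 -20]
 [ 61  60  43  -3  -5  -2  -3  -2  -6 -19 -21 -21 -20]
 [ 58  58  48  31  33  51  40  33   5 -17 -23 -21 -20]
 [ 63  60  56  86  90  96 135 151  86   9 -17 -19 -18]
 [ 62  60  70 132  71   9  25 131 160  77  -6 -13 -12]
 [ 59  59  66 155 120  48   2 111 153  89  -5  -8  -9]
 [ 59  60  62 148 161 122  22  55 149 100  -4  -9 -11]
 [ 61  61  54 146 158 160  62  61 151 113  -6 -10  -9]
 [ 61  59  53 146 164 164 136 114 144 124   1 -11 -10]
 [ 59  59  55 128 139 136 132  85  70  96  -2 -13 -13]
 [ 57  57  59  60  35  27  26  21  17  12 -18 -22 -22]
 [ 58  61  58  20   1  -5  -1  -2   0  -6 -20 -20 -22]]
[[1191 1188 1200 1177 1180 1181 1179 1180 1181 1184 1180 1180 1178]
 [1192 1193 1191 1179 1177 1180 1183 1178 1179 1178 1182 1180 1179]
 [1191 1193 1195 1180 1176 1178 1
[... 249 characters left out ...]
8 1192 1164 1167 1109 1113    0 1165 1163 1175 1171 1174]
 [1191 1188 1189 1163 1163 1160 1142 1158 1162 1164 1171 1172 1173]
 [1187 1191 1186 1160 1167 1161 1162 1165 1159 1164 1168 1177 1173]
 [1189 1188 1183 1162 1160 1159 1162 1159 1159 1164 1167 1168 1171]
 [1185 1190 1182 1162 1162 1163 1169 1168 1170 1178 1176 1176 1175]
 [1183 1184 1186 1172 1169 1175 1175 1174 1176 1177 1173 1173 1173]]
[[ 91  91  91  92  90  91  90  90  91  90]
 [ 90  90  90  90  87  87  87  87  85  86]
 [ 87  84  89  85 133  86  85  85  82  82]
 [ 85  82  81  79 131 133  82  78  81  80]
 [ 79  79  79  80 126 133  79  78  76  75]
 [ 74  75  76  76 124 128  73  71  71  74]
 [ 74  72  69  69 121 121  67  71  65  65]]
```

Call:
{"api": "step_arm", "payload": {
  "targets": [
    [[-1,-0.08,0],0],
    [[-1,-0.08,0],0],
    [[-1,-0.07,0],0],
    [[-1,-0.08,0],0],
    [[-1,-0.08,0],0],
    [[-1,-0.08,0],0],
    [[-1,-0.07,0],0],
    [[-1,-0.08,0],0]
  ]
}}

```text
time_s: 6.55
tool_pos: [544.6, -220.2, 112.2]
tool_rot: [-3.141, -0.004, 0.079]
wrist_force: [3.0, 5.3, 5.0]
width: 28.6
```

Call:
{"api": "step_arm", "payload": {
  "targets": [
    [[0,0,0],0],
    [[0,0,0],0],
    [[0,0,0],0],
    [[0,0,0],0],
    [[0,0,0],0],
    [[0,0,0],0],
    [[0,0,0],0],
    [[0,0,0],0]
  ]
}}

```text
time_s: 7.55
tool_pos: [544.7, -220.1, 112.2]
tool_rot: [-3.141, -0.004, 0.079]
wrist_force: [3.4, 4.6, 5.5]
width: 28.7
```

```bash
python3 - <<'E'
from h import *
a=grab('top'); b=grab('side'); 
cv2.imwrite('pics/p5.png',np.hstack([cv2.resize(a['image'][200:260,225:285],(400,400),interpolation=cv2.INTER_CUBIC),cv2.resize(b['image'][155:195,205:245],(400,400),interpolation=cv2.INTER_CUBIC)])[:,:,::-1])
s=arm.read_state(); print(s['tool_pos'],s['wrist_force'],s['width'])
E
```

```text
[ 544.71012759 -220.13171525  112.21379646] [4.71728982 4.90196797 5.60064721] 28.519994558213135
```

View pics/p5.png

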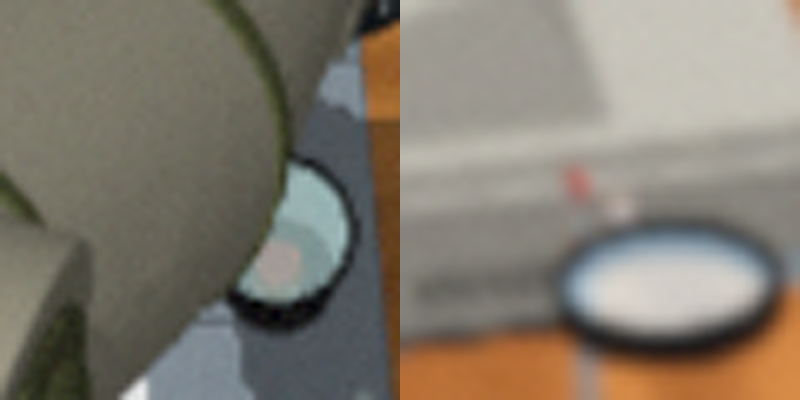

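```bash
cat >> h.py <<'E'
def side_px(f,x,y,z=132):
    c=rot(f).T@(np.array([x,y,z])-np.array(f['xyz'])); return f['cx']-f['fx']*c[0]/c[2], f['cy']+f['fy']*c[1]/c[2]
th=.077; ex=np.array([np.cos(th),np.sin(th)]); ey=np.array([-np.sin(th),np.cos(th)])
G0=np.array([623.,-213.6])
E
python3 - <<'E'
from h import *
b=grab('side'); im=b['image'].astype(int); a=grab('side')['image'].astype(int); im=(im+a)/2
o=cv2.imread('pics/side0.png')[:,:,::-1].astype(int)
d=(im-o).sum(2); print(d[170:182,216:240].astype(int)); print((im.min(2))[170:182,216:240].astype(int))
d0=-d[166:178,244:262]; print('home diff');print(d0.astype(int))
for t in (0,78.4,87.2):
  for L in (36,50,58): p=G0+(-90-t)*ex+L*ey; print(t,L,p,side_px(b,*p))
for L in(62,70): p=G0+(-90-87.2)*ex+L*ey; print('mark',L,p,side_px(b,*p))
t=grab('top'); print(ray(t,242,239,132),ray(t,244,239,132))
E
```

```text
[[ -17  -22  -24  -14  -22  -15  -18  -25  -23  -16  -18  -17  -13  -19
   -17  -13  -19  -12  -16  -19   -8  -28  -19  -11]
 [ -17  -16  -21  -18  -11  -17   -6  -21  -17  -21  -17  -19  -16  -17
   -18  -11  -16  -18  -26  -25  -21  -24  -13  -21]
 [ -15  -16  -18  -19  -19  -15  -13  -17  -21  -15  -13  -15  -23  -20
   -16  -23  -19  -19  -15  -17  -13  -17  -21  -14]
 [ -23  -15  -13  -21  -16  -17  -19  -15   -6   -7   -7  -10  -11  -17
   -11  -15  -15  -23  -19  -19  -18  -12  -16  -16]
 [ -15  -18  -17  -22  -17  -14  -19  -17  -12    7   36   31    7  -21
   -12  -17  -13  -19  -24  -15  -25  -19  -17  -16]
 [ -21  -15  -17  -19  -14  -13  -19  -13   -1   32   88   82   22  -24
   -32  -35  -38  -34  -28  -37  -29  -27  -28  -14]
 [ -17  -17  -19  -15  -18  -12  -17  -21  -19    6   55   62  -12  -80
   -89  -91  -96  -90  -94  -92  -85  -66  -45  -28]
 [  -8  -14  -21  -23  -14  -16  -25  -41  -52  -62  -51  -59 -106 -154
  -160 -150 -155 -161 -163 -163 -159 -133 -108  -70]
 [ -20  -15  -14  -17  -24  -33  -62  -88 -107 -126 -121 -113  -99  -91
   -87  -78  -71  -82  -92 -
[... 3271 characters left out ...]
.4 58 [ 450.63738704 -168.7258465 ] (np.float64(225.48668620047115), np.float64(174.47578014053494))
87.2 36 [ 443.55578829 -191.33759034] (np.float64(224.67061237199704), np.float64(178.4144746995839))
87.2 50 [ 442.47885322 -177.37907283] (np.float64(223.39552332933448), np.float64(176.21476082096214))
87.2 58 [ 441.86346175 -169.40277712] (np.float64(222.6772771831832), np.float64(174.97568185228369))
mark 62 [ 441.55576601 -165.41462926] (np.float64(222.3209364693066), np.float64(174.36094234186046))
mark 70 [ 440.94037454 -157.43833355] (np.float64(221.61374827338662), np.float64(173.14093994413432))
[ 441.91565014 -157.01386392  132.        ] [ 441.93495372 -162.75194557  132.        ]
```

The pointer is now at about (226.4,175.1) against the flag at (222.2,172.9) in the side view. That leaves roughly 8.7 mm of draw.

Call:
{"api": "step_arm", "payload": {
  "targets": [
    [[-0.3,-0.02,0],0],
    [[-0.3,-0.03,0],0],
    [[-0.27,-0.02,0],0],
    [[0,0,0],0],
    [[0,0,0],0],
    [[0,0,0],0],
    [[0,0,0],0],
    [[0,0,0],0]
  ]
}}

```text
time_s: 8.8
tool_pos: [536.0, -220.8, 112.2]
tool_rot: [-3.141, -0.004, 0.079]
wrist_force: [4.3, 5.0, 6.4]
width: 28.8
```

```bash
python3 - <<'E'
from h import *
fs=[grab('side') for _ in range(4)]; b=fs[0]; im=np.mean([f['image'].astype(float) for f in fs],0)
o=cv2.imread('pics/side0.png')[:,:,::-1].astype(float)
d=(im-o).sum(2)+17; r=im[...,0]-np.maximum(im[...,1],im[...,2])
v,u=np.mgrid[168:181,214:234]
w=np.clip(d[168:181,214:234],0,None); w[w<15]=0; w[v>177]=0; print('ptr',(u*w).sum()/w.sum(),(v*w).sum()/w.sum()); 
w=np.clip(r[168:181,214:234]-10,0,None); w[v>175]=0; print('flag',(u*w).sum()/w.sum(),(v*w).sum()/w.sum())
print(d[172:180,216:232].astype(int)); print(r[168:180,216:232].astype(int))
s=arm.read_state(); print(s['tool_pos'],s['wrist_force'],s['width'])
cv2.imwrite('pics/p6.png',np.hstack([cv2.resize(im[150:250,190:290].astype(np.uint8),(400,400),interpolation=cv2.INTER_CUBIC),cv2.resize(im[160:190,207:237].astype(np.uint8),(400,400),interpolation=cv2.INTER_CUBIC)])[:,:,::-1])
D=np.median([f['depth'] for f in fs],0); print(D[171:178,219:228].astype(int))
E
```

```text
ptr 223.70394395433317 175.16009340944473
flag 222.3872305140962 172.8764510779436
[[   1   -3   -2    0   -3    3    1    4    0    2    0    2   -3   -3
     0    0]
 [   0    0    4   -6    2    5    6   16   19   11   -2   -1   -3   -3
     6    0]
 [  -2    2    0   -8    2    9   22   58   59   30    6   -3    2   -1
     3    1]
 [   0   -2    0    0    3   11   43  116  138   71   16   -7   -7  -12
    -9  -11]
 [   0   -2    3   -1   -2    4   32  103  135   73    7  -19  -39  -54
   -52  -40]
 [   5    5    0   -6   -7  -22  -24   -1   26    6  -41  -68  -95 -120
  -119 -105]
 [   0    0    0  -14  -43  -82 -121 -128 -105  -86  -92  -92  -98  -95
   -98 -102]
 [   0    1  -16  -45  -82 -130 -151 -131  -78  -35  -12   -1    6   22
    21    8]]
[[  2   3   3   4   3   3   3   3   3   3   3   3   3   3   2   3]
 [  3   2   3   3   3   4   3   3   3   3   3   3   3   3   3   4]
 [  4   3   3   4   4   6   7   4   3   2   3   2   3   4   2   2]
 [  2   2   2   4   7  16  23  16   7   3   3   3   4   4   3   3]
 [  3   3   3   3   9  29  46  36  14   4   3   3   3   3   4   3]
 
[... 203 characters left out ...]
 3   3   3   2   4   6   7   8  11   9   6   3   5   7   7   5]
 [  4   3   2   4   4   4   4   5  10  11   5   2   4   7   8   4]
 [  3   1   3   4   5   6   2   0   0   0  -8 -14 -15 -15 -16 -15]
 [  3   3   2   2   4   2  -9 -20 -24 -26 -27 -29 -30 -31 -31 -30]]
[ 536.03723373 -220.81527776  112.17771485] [3.94814573 4.94618137 5.42782516] 28.785656886198392
[[1345 1348 1344 1345 1349 1346 1353 1352 1351]
 [1343 1346 1345 1246 1347 1350 1352 1348 1351]
 [1346 1353 1349 1251 1245 1351 1349 1352 1351]
 [1344 1347 1346 1248 1241 1350 1351 1352 1354]
 [1351 1350 1349 1250 1242 1235 1356 1356 1357]
 [1354 1357 1357 1251 1252 1229 1360 1363 1362]
 [1354 1358 1359 1252 1252 1228 1223 1367 1368]]
```

View pics/p6.png

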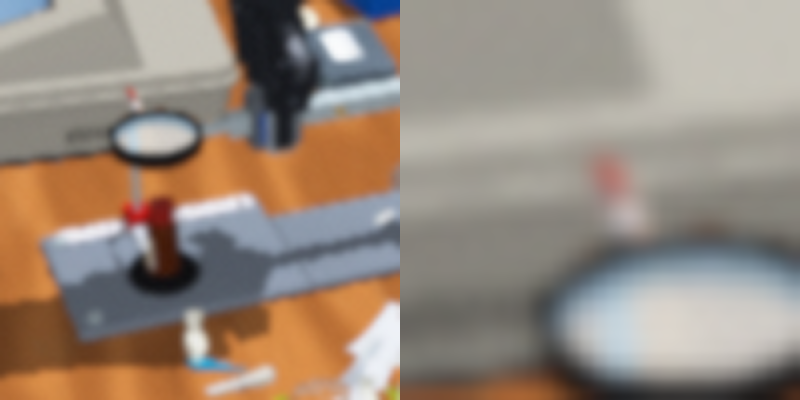

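The pointer is at (223.7,175.2) and the flag at (222.4,172.9). The offset ratio is 0.58, which is exactly the stand's cross direction in this view, so they stand level. The vial is upright under the lens and the grip is held, so I hand in.

```bash
python3 -c "
from h import *
s=arm.read_state(); print(s['time_s'],s['tool_pos'],s['width']); print(job.close_job())"
```

```text
9.0 [ 536.03723373 -220.81527776  112.17771485] 28.785656886198392
the job is handed in; nothing more can be done
None
```

I squeezed the blue lock button in a top-down grasp of the grip and drew the arm out about 87 mm. The job was handed in at 9.0 s with the grip still held shut.

**Pointer at the mark:** in the last side view, the line from pointer to flag ran along the stand's cross direction (slope 0.578 against 0.58 expected). That puts the pointer level with the mark to about 1 mm by this view. By then the robot arm blocked the top camera and the gripper hid the lens from the wrist camera, so the side view was the only final check. An earlier top-view estimate of the draw was about 87.5 mm.

**Scene:** the amber vial stands upright on its stage, under the lens. I did not re-check the other items one by one, but the arm's path stayed well clear of them. The wrist force was about 11 N at most in the readings.

**One reading disagreed:** the finger opening was 28.8 mm instead of the expected 31 mm when squeezed. The picture showed the button pressed between the pads, and the arm came out freely, so the lock was released.

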